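# Dock the drying-rail remote and send the rail home with its stick

### The job

Put the remote of the powered drying rail back into its dock on the counter, seated flat inside the fence, lifting it by its bar-shaped grip and never by the stick, and setting it down rather than dropping it. Let go of it, then send the rail home: take the stick, push it straight forward (away from the grip) close to its stop, hold it there for about two seconds and let it spring back upright. Leave the remote in the dock and do not knock about the brush and the tin that lie nearby.

Things in the scene. Friction and masses are not known exactly. Their poses are not given: they have to be found in the camera images.
- remote_grip (a point): Loose grey remote, 0.55 kg, 180 mm long: square head 80 x 80 mm with a stick in its middle, and behind it a bar grip 42 mm wide, 100 mm long; all 40 mm high. Point: in the grip, 20 mm above the underside, 55 mm from its rear end, 45 mm behind the head, 85 mm behind the stick's axis. x points forward (grip to head), y across, z up. It balances about 15 mm ahead of this point.
- knob: Black ball, 34 mm diameter, on top of the remote's stick; origin at the ball's centre, z along the stick (a steel shaft 12 mm thick), x forward like the remote's. The stick pivots 65 mm below the ball's centre, in the middle of the head's top; upright, the ball's centre is 107 mm above the remote's underside.
- stick_fwd (a joint): Tilt of the stick along the remote, rad: 0 upright, positive forward (ball moves away from the grip), stops at +0.42 and -0.42. It springs back to 0; about 1.7 N at the ball holds it at the stop.
- stick_side (a joint): Tilt of the stick sideways, rad: 0 upright, positive towards the remote's right (its -y), stops at +-0.42, the same spring.
- dock_grip (a point): Dock, fixed: white plate 216 x 104 x 8 mm high, with a low fence (top 22 mm above the counter) round a square pocket 90 x 90 mm for the remote's head, 5 mm spare each side; the fence's rear has a 60 mm gap for the grip. Point: where the remote's grip point lies when docked, 28 mm above the counter; x forward (to the pocket), z up, as the docked remote's. Nothing stands beside the grip.
- brush: Bystander: a laundry brush with a wooden back, 150 x 44 mm, 40 mm high, between the remote and the dock. Origin at the centre of its underside.
- tin: Bystander: an aluminium tin, 60 mm diameter, 42 mm high, standing just ahead of the dock. Origin at the centre of its underside.
Not all that is in view belongs to the job. What is shaped like the part that bears remote_grip but green or red is not meant.

How it is judged:
On the way, in this order (a step that is already met when the one before it is completed fails the run):
1. the remote lies flat in the dock, head inside the fence, and the gripper has let go of it (horizontal distance between remote_grip and dock_grip below 0.016 m and z of remote_grip in the frame of dock_grip below 0.005 m and angle between the x axis of remote_grip and the x axis of dock_grip, either way round below 0.2 rad and x of knob in the frame of dock_grip above 0.05 m and angle between remote_grip's own z axis and vertical below 0.06 rad and contact force between the fingers and remote below 0.2 N and linear speed of remote below 0.03 m/s), for 0.2 s.
2. the stick is held forward, more than 0.28 rad and not more than 0.2 rad off to the side, for 1.2 s, with the remote in the dock (horizontal distance between remote_grip and dock_grip below 0.016 m and z of remote_grip in the frame of dock_grip below 0.005 m and angle between the x axis of remote_grip and the x axis of dock_grip, either way round below 0.2 rad and x of knob in the frame of dock_grip above 0.05 m and angle between remote_grip's own z axis and vertical below 0.06 rad and value of joint stick_fwd above 0.28 rad and value of joint stick_side between -0.2 and 0.2 rad), for 1.2 s.
At the end, for the whole second after the job is handed in: The remote lies flat (within 0.06 rad) in the dock with its grip point within 16 mm of the dock's across the counter and not more than 5 mm above it, facing forward (within 0.2 rad); the stick is back within 0.08 rad of upright; everything is at rest and let go (horizontal distance between remote_grip and dock_grip below 0.016 m and z of remote_grip in the frame of dock_grip below 0.005 m and angle between the x axis of remote_grip and the x axis of dock_grip, either way round below 0.2 rad and x of knob in the frame of dock_grip above 0.05 m and angle between remote_grip's own z axis and vertical below 0.06 rad and value of joint stick_fwd between -0.08 and 0.08 rad and value of joint stick_side between -0.08 and 0.08 rad and linear speed of remote below 0.02 m/s); the robot touches nothing.
It fails at once if the remote is lifted by its stick (contact force between the fingers and knob above 2 N and height (world z) of remote_grip above 0.05 m).
It fails at once if the remote is dropped (falls free, from more than about 20 mm) (contact force between the fingers and remote below 0.1 N and linear speed of remote above 0.65 m/s).
It fails at once if the brush or the tin is pushed more than 30 mm or knocked over (distance of any of brush, tin from where it was at the start of the episode above 0.03 m or angle between any of brush, tin's own z axis and vertical above 0.5 rad).
It also fails if it takes over 58 s, if anything falls off the work surface, if the arm or the gripper's body presses on something with over 40 N, if the wrist force passes 120 N, or if a joint passes its speed limit or range.

### The arm

A 6-joint arm with a two-finger parallel gripper is mounted at the origin on the work surface. World frame = base frame: x ahead of the robot, y to its left, z up, the work surface at z = 0. Lengths are in m, angles in rad, forces in N, time in s.
With the tool pointing down it reaches from about 0.275 to 0.875 m from the base axis. Payload 12.5 kg.
Tool frame: the origin (TCP) lies at the very end of the fingers, on their centre line; the grasp point (between the pads) lies 19 mm behind it; z points along the fingers, y is the line along which they close (so a half turn about z gives the same grasp; the last joint's range is limited). The gripper opens to 85 mm and grips with 20 to 120 N. Pads are 22 mm wide; open, the fingers measure 114 mm over their backs; the gripper's body (76 mm by 85 mm) begins 54 mm behind the grasp point. The pads swing forward as they close: fully open they stand 13 mm farther back than shut.
Start: joints at [-1.377, 0.351, 1.652, -0, 1.139, -0.085], TCP at [0.151, -0.529, 0.202] pointing down, gripper open.
Joint ranges: [-2.75, 2.75], [-0.79, 2.1], [0.01, 2.65], [-1.57, 4.71], [0.07, 3.14], [-2.87, 2.87]. Speed limits (rad/s): [2.22, 2.22, 2.79, 3.14, 3.14, 3.14].

### API

Orientations are given as a rotation vector (axis times angle).
In Python, from bench import * gives the robot as it stands. The module is installed in compiled form; this text tells all that it offers.
- The arm moves only by the tool drive_tool, never from a script. Its arguments are lists of equal length, an entry for each row: "slide": the shift along the tool's x, y, z in cm, a list of three; "yaw": the turn about the tool's z in rad. A call has 1 to 10 rows; each row is the pose to reach, as a shift and turn from the pose commanded when the call began, along the tool's axes at that moment; what a row does not reach only later rows make up. A row lasts 1/8 s, in which the tool goes at most 62.5 mm and 10.7 degrees, less where a joint would pass 70% of its speed; a pose out of reach is approached as far as the arm can. A call with a gripper value outside its range is refused whole. "hand" is the opening in per cent of the stroke, from 0 (shut) to 100 (fully open), set as the call begins (left out, the last holds). The fingers move at their own pace and stop on an object; the grip force is fixed at half the most. Time passes only in rows, so rows that repeat a pose let the fingers close. It gives the time, the measured TCP pose, the force, the opening and the grip force at its end, in the units of the state.
- get_obs(): the state, without advancing time (a new reading comes with each control period).
- capture(name): name is "scene" or "side" or "wrist"; returns the picture (400x640x3 uint8, blue, green, red); there is no depth.
- camera_info(name): a dict with "K" (3x3 intrinsics, pixels), "world_to_cam" (4x4, takes a point from world to camera coordinates). Camera axes: x right, y up, looking along -z (the intrinsics and any distortion apply to the point x, -y, -z); pixel columns grow to the right and rows downward; lengths in m; the calibration is good to about 2 mm. A picture is of the moment at which its call begins: read the wrist's pose just before it. camera_info takes no time and is no camera call; for the wrist camera it gives the pose at the moment of the call.
- close_job(): hands the job in; it is judged then, once.
The state is a dict: "t": time; "qpos": joint angles; "joint_velocities": joint speeds; "joint_efforts": joint torques, N m; "eef_pos": TCP position; "eef_rot": TCP orientation; "ft_force": force on the tool from outside, world axes, zero at the start; "wrist_torque": the same for the moment, N m; "finger_gap": finger opening in m; "gripper_force": force on a finger pad.
Only numpy, scipy, OpenCV 4.12 (cv2) and the standard library are available. Lean on these libraries where they do the work, as an engineer would, in place of code of your own. Each camera call takes 0.05 s, during which the arm holds its last target. There are 200 camera calls.

## Working session

There is one attempt and no reset: what is moved stays moved. The work goes in short steps, Python scripts to look and compute and a tool call to move; the robot and the scene stay as the last step left them, time stands still between calls to the robot, and variables do not carry over. Pictures are saved under pics/ and viewed, at most 10 in all, crops included, and the job is handed in when it is done.

Besides the shell and the picture viewer there is one more tool, called after "Emit:" by a JSON object that holds its "api" and its "payload". drive_tool: Moves the arm, as the interface text tells. Its arguments: {"type":"object","properties":{"slide":{"type":"array"},"yaw":{"type":"array"},"hand":{"type":"number"}},"required":["slide","yaw"]}

```bash
mkdir -p pics
cat > h.py <<'E'
from bench import *
import numpy as np, cv2
from scipy.spatial.transform import Rotation as R
def ray(ci,u,v):
    K=np.array(ci["K"]);T=np.array(ci["world_to_cam"])
    d=np.linalg.inv(K)@[u,v,1]; d=np.array([d[0],-d[1],-d[2]])
    Rm=T[:3,:3]; o=-Rm.T@T[:3,3]; return o,Rm.T@d
def onz(ci,u,v,z):
    o,d=ray(ci,u,v); return o+d*(z-o[2])/d[2]
def tri(*obs):
    A=np.zeros((3,3));b=np.zeros(3)
    L=[ray(*o) for o in obs]
    for o,d in L:
        d=d/np.linalg.norm(d);P=np.eye(3)-np.outer(d,d);A+=P;b+=P@o
    p=np.linalg.solve(A,b)
    return p,[np.linalg.norm(np.cross(p-o,d/np.linalg.norm(d))) for o,d in L]
def proj(ci,p):
    K=np.array(ci["K"]);T=np.array(ci["world_to_cam"])
    c=T[:3,:3]@p+T[:3,3]; q=K@[c[0],-c[1],-c[2]]; return q[:2]/q[2]
E
python3 - <<'E'
from h import *
o=get_obs();print(o["t"],o["eef_pos"],o["eef_rot"],R.from_rotvec(o["eef_rot"]).as_matrix().round(3))
for n in("scene","side","wrist"):
    cv2.imwrite(f"pics/{n}0.png",capture(n));i=camera_info(n);print(n,i.keys(),np.linalg.inv(i["world_to_cam"])[:3,3])
a=cv2.imread("pics/scene0.png");b=cv2.imread("pics/side0.png")
E
```

```text
0.0 [ 0.15127625 -0.52842505  0.20158328] [-3.11005128e+00 -4.36339673e-01  1.25856642e-04] [[ 0.961  0.275 -0.   ]
 [ 0.275 -0.961  0.001]
 [ 0.    -0.001 -1.   ]]
scene dict_keys(['K', 'world_to_cam']) [ 1.44939231 -0.27581685  0.86981948]
side dict_keys(['K', 'world_to_cam']) [0.4432573  0.77197435 1.08776731]
wrist dict_keys(['K', 'world_to_cam']) [ 0.21767037 -0.50888569  0.37333079]
```

View pics/scene0.png

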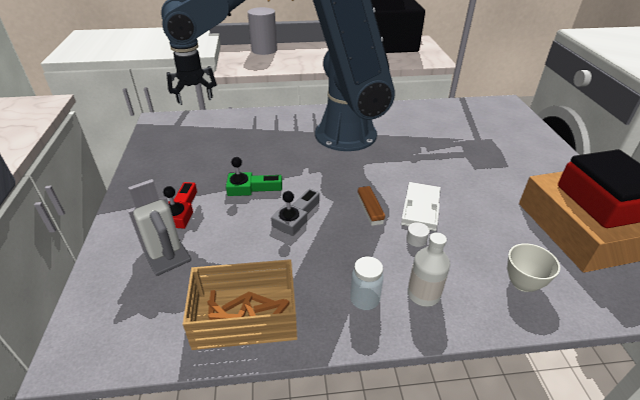

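View pics/side0.png

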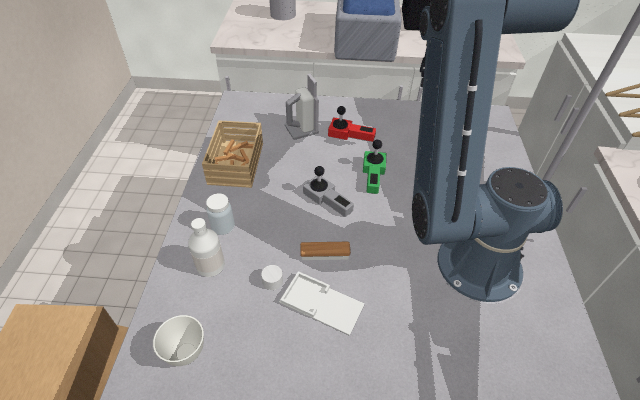

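Grey remote: ball at scene (288,197) and side (319,171). White dock: scene (422,205), side (322,302). The brush lies between them and the tin is ahead of the dock. I'll enlarge both views.

Run:
```python
import cv2,numpy as np
a=cv2.imread("pics/scene0.png")[170:260,262:452];b=cv2.imread("pics/side0.png")[155:340,255:375]
A=cv2.resize(a,None,fx=4,fy=4,interpolation=cv2.INTER_CUBIC);cv2.imwrite("pics/sc.png",A)
B=cv2.resize(b,None,fx=3.2,fy=3.2,interpolation=cv2.INTER_CUBIC);cv2.imwrite("pics/sd.png",B)
```

```text
(no output)
```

View pics/sc.png

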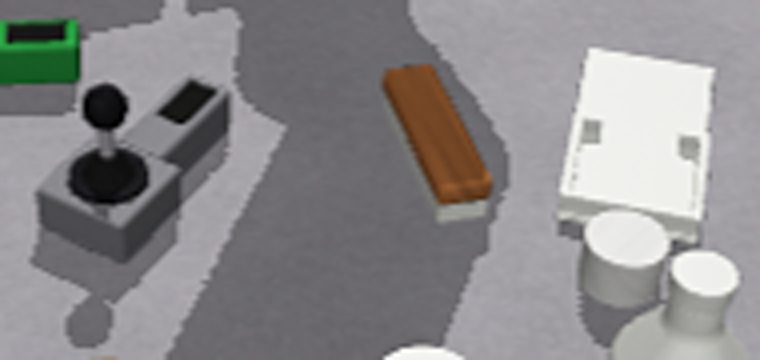

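View pics/sd.png

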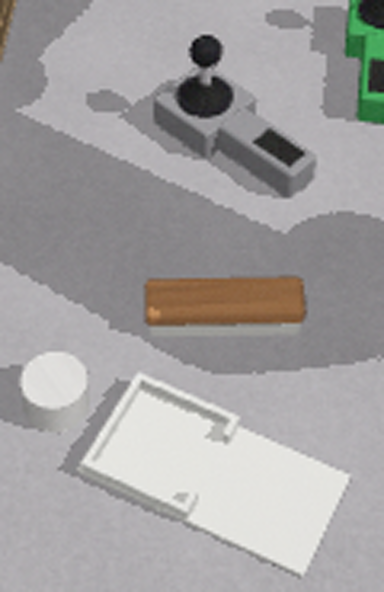

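Run:
```python
from h import *
S=camera_info("scene");D=camera_info("side")
s=lambda u,v:(S,262+u/4-.375,170+v/4-.375)
d=lambda u,v:(D,255+u/3.2-.35,155+v/3.2-.35)
for n,a,b in [("ball",(105,106),(206,51)),("rear+y",(231,92),(290,180)),("rear-y",(192,79),(315,154)),("head front",(125,233),(155,98)),("head +y",(181,172),(209,132)),
 ("dock rear-y",(590,48),(350,477)),("dock rear+y",(714,68),(302,575)),("stick base",(108,180),(205,98)),("tin top c",(627,240),(55,381))]:
    p,r=tri(s(*a),d(*b));print(n,p.round(4),np.round(r,4))
for n,q,z in [("fence front-y",(138,375),.022),("fence front+y",(82,465),.022),("fence rear+y",(190,517),.022),("fence rear-y",(240,417),.022),("drear-y",(350,477),.008),("drear+y",(302,575),.008),("brush",(147,279),.04),("brush",(147,324),.04),("brush",(304,278),.04),("brush",(305,321),.04)]:
    print(n,onz(*d(*q),z).round(4))
for n,q,z in [("drear-y",(590,48),.008),("drear+y",(714,68),.008),("ffront-y",(562,207),.022)]:print("S",n,onz(*s(*q),z).round(4))
```

```text
ball [ 0.5053 -0.2535  0.1102] [0.0016 0.0016]
rear+y [ 0.4104 -0.1505  0.0381] [0.003 0.003]
rear-y [ 0.3882 -0.1819  0.0402] [0.0008 0.0008]
head front [ 0.5598 -0.2473  0.039 ] [0.0014 0.0014]
head +y [ 0.4991 -0.2015  0.0405] [0.0017 0.0017]
dock rear-y [0.3461 0.1629 0.0095] [0.0021 0.0021]
dock rear+y [0.3855 0.2574 0.0109] [0.0016 0.0016]
stick base [ 0.5055 -0.2543  0.0401] [0.0014 0.0014]
tin top c [0.611  0.1097 0.0413] [0.0012 0.0012]
fence front-y [0.5409 0.0857 0.022 ]
fence front+y [0.5789 0.1804 0.022 ]
fence rear+y [0.4822 0.2209 0.022 ]
fence rear-y [0.4461 0.1212 0.022 ]
drear-y [0.3473 0.164  0.008 ]
drear+y [0.3863 0.2573 0.008 ]
brush [ 0.5424 -0.0094  0.04  ]
brush [0.537  0.0418 0.04  ]
brush [ 0.3946 -0.0237  0.04  ]
brush [0.3924 0.0256 0.04  ]
S drear-y [0.3418 0.1627 0.008 ]
S drear+y [0.3802 0.2585 0.008 ]
S ffront-y [0.5502 0.0802 0.022 ]
```

Heights check out: ball 0.110, top faces 0.040, plate about 0.009. The remote's grip point is about (0.439,-0.200), heading -39°. The dock's is about (0.435,0.183), heading -22°. I'll go above the remote with tool x pointing backward.

Emit:
{"api": "drive_tool", "payload": {"slide": [[6,-4,0],[12,-8,0],[18,-12,0],[24,-16,0],[30,-20,0],[36,-23.4,0],[36.7,-23.7,0],[36.7,-23.7,0],[36.7,-23.7,0],[36.7,-23.7,0]], "yaw": [-0.18,-0.36,-0.54,-0.72,-0.9,-1.08,-1.26,-1.44,-1.62,-1.8], "hand": 100}}

```text
t: 1.4
eef_pos: [0.439, -0.1996, 0.2019]
eef_rot: [-1.583, -2.713, 0.0]
ft_force: [0.3, 0.3, 0.3]
finger_gap: 0.0854
gripper_force: 0.0
```

Emit:
{"api": "drive_tool", "payload": {"slide": [[0,0,0],[0,0,0],[0,0,0],[0,0,0]], "yaw": [-0.18,-0.36,-0.38,-0.38]}}

```text
t: 1.9
eef_pos: [0.4389, -0.1998, 0.202]
eef_rot: [-1.057, -2.958, -0.0]
ft_force: [0.3, -0.4, -0.2]
finger_gap: 0.0856
gripper_force: 0.0
```

Run:
```python
from h import *
o=get_obs();i=camera_info("wrist");cv2.imwrite("pics/w1.png",capture("wrist"))
M=R.from_rotvec(o["eef_rot"]).as_matrix();print(o["t"],o["eef_pos"],M.round(3),o["qpos"])
np.save("w1.npy",i,allow_pickle=True)
```

```text
1.9 [ 0.43894278 -0.19984857  0.2019999 ] [[-0.774  0.634 -0.   ]
 [ 0.634  0.774  0.   ]
 [ 0.    -0.    -1.   ]] [-5.23824339e-01  2.27650002e-01  1.82060433e+00  2.19595536e-05
  1.09355995e+00 -1.40849982e+00]
```

View pics/w1.png

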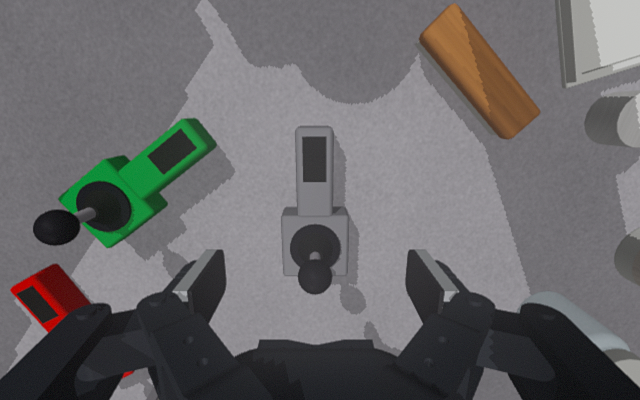

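The remote is centred between the fingers: grip edges at columns about 297 and 333, rear end at row 127, head at rows 208–275, ball at (315,277). Now the numbers.

Run:
```python
from h import *
i=np.load("w1.npy",allow_pickle=True).item()
o=get_obs();M=R.from_rotvec(o["eef_rot"]).as_matrix();t=o["eef_pos"]
for q,z in [((296.5,127),.04),((333,127),.04),((282,208),.04),((347,208),.04),((283,275),.04),((348,275),.04),((315,247),.042),((315,277),.107)]:
    p=onz(i,*q,z);print(q,p.round(4),(M.T@(p-t)).round(4))
S=camera_info("scene");D=camera_info("side")
print(tri((S,262+105/4-.375,170+106/4-.375),(D,255+206/3.2-.35,155+51/3.2-.35),(i,315,277)))
```

```text
(296.5, 127) [ 0.3828 -0.1801  0.04  ] [ 0.056  -0.0203  0.162 ]
(333, 127) [ 0.4074 -0.15    0.04  ] [0.056  0.0186 0.162 ]
(282, 208) [ 0.4413 -0.2516  0.04  ] [-0.0346 -0.0385  0.162 ]
(347, 208) [ 0.4886 -0.1938  0.04  ] [-0.0346  0.0361  0.162 ]
(283, 275) [ 0.507  -0.3072  0.04  ] [-0.1207 -0.0399  0.162 ]
(348, 275) [ 0.5575 -0.2455  0.04  ] [-0.1207  0.0398  0.162 ]
(315, 247) [ 0.5023 -0.2526  0.042 ] [-0.0824 -0.0007  0.16  ]
(315, 277) [ 0.5039 -0.2538  0.107 ] [-0.0844 -0.0006  0.095 ]
(array([ 0.50425209, -0.25352339,  0.10920285]), [np.float64(0.0016292208036996231), np.float64(0.0020462590809642942), np.float64(0.001245462973815674)])
```

Emit:
{"api": "drive_tool", "payload": {"slide": [[0,0,5],[0,0,10],[0,0,14],[0,0,17],[0,0,18.5],[0,0,19.5],[0,0,19.5]], "yaw": [0,0,0,0,0,0,0]}}

```text
t: 2.82
eef_pos: [0.4391, -0.2, 0.0072]
eef_rot: [1.052, 2.96, -0.0]
ft_force: [0.6, -1.1, -0.2]
finger_gap: 0.0854
gripper_force: 0.0
```

Emit:
{"api": "drive_tool", "payload": {"slide": [[0,0,0],[0,0,0],[0,0,0],[0,0,0],[0,0,0],[0,0,0],[0,0,0],[0,0,0]], "yaw": [0,0,0,0,0,0,0,0], "hand": 0}}

```text
t: 3.82
eef_pos: [0.4393, -0.2001, 0.0082]
eef_rot: [1.051, 2.959, -0.0]
ft_force: [-3.8, 1.2, 13.8]
finger_gap: 0.0376
gripper_force: 58.6
```

Emit:
{"api": "drive_tool", "payload": {"slide": [[0,0,-1],[0,0,-3],[0,0,-7],[0,0,-12],[0,0,-15],[3,3.6,-15],[6,7.2,-15],[9,10.8,-15],[11.6,13.8,-15],[11.6,13.8,-15]], "yaw": [0,0,0,0,0,-0.08,-0.16,-0.24,-0.3,-0.3]}}

```text
t: 5.08
eef_pos: [0.4359, -0.0178, 0.1577]
eef_rot: [0.592, 3.085, 0.0]
ft_force: [0.1, -0.0, 0.7]
finger_gap: -0.0002
gripper_force: 0.0
```

Run:
```python
from h import *
o=get_obs();i=camera_info("wrist");cv2.imwrite("pics/w2.png",capture("wrist"))
M=R.from_rotvec(o["eef_rot"]).as_matrix();print(o["t"],o["eef_pos"],M.round(3),o["finger_gap"])
np.save("w2.npy",i,allow_pickle=True)
```

```text
5.075 [ 0.43588303 -0.01781782  0.15769221] [[-0.929  0.37   0.001]
 [ 0.37   0.929  0.   ]
 [-0.001  0.    -1.   ]] -0.00021263598750126132
```

View pics/w2.png

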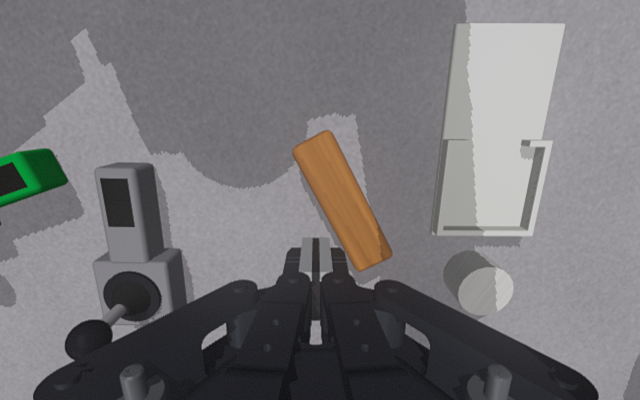

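The grasp slipped: the hand is shut and empty, and the remote is still on the counter at left (around (125,260)). I'll look closely at where it lies and at the grip's shape before trying again. The dock is clear in this view: plate rear corners (458,23) and (564,24), fence front corners (433,235) and (532,238).

Run:
```python
from h import *
i=np.load("w2.npy",allow_pickle=True).item()
def rep(n,q,z):
    p=onz(i,*q,z);print(n,p.round(4));return p
a=rep("dr-y",(458,23),.008);b=rep("dr+y",(564,24),.008)
c=rep("ff-y",(433,234),.022);d=rep("ff+y",(533,236),.022)
e=rep("fr-y",(443,140),.022);f=rep("fr+y",(552,141),.022)
for m in((a+b)/2,(c+d)/2,(e+f)/2):print(m.round(4))
for n,q,z in[("ball",(88,340),.107),("grip rear",(96,167),.04),("grip rear",(149,165),.04),("stick base",(132,297),.042),("head",(95,264),.04),("head",(181,250),.04)]:rep(n,q,z)
w=cv2.imread("pics/w2.png")[140:345,50:210];s=capture("side")[155:225,285:375];cv2.imwrite("pics/side2.png",s)
cv2.imwrite("pics/c2.png",np.hstack([cv2.resize(w,(400,512),interpolation=2),cv2.resize(s,(390,303),interpolation=2).__class__ and np.vstack([cv2.resize(s,(390,303),interpolation=2),np.zeros((209,390,3),np.uint8)])]))
```

```text
dr-y [0.3447 0.1631 0.008 ]
dr+y [0.3824 0.2555 0.008 ]
ff-y [0.5351 0.0801 0.022 ]
ff+y [0.5775 0.1804 0.022 ]
fr-y [0.4415 0.1166 0.022 ]
fr+y [0.4826 0.217  0.022 ]
[0.3636 0.2093 0.008 ]
[0.5563 0.1302 0.022 ]
[0.4621 0.1668 0.022 ]
ball [ 0.4743 -0.2471  0.107 ]
grip rear [ 0.339  -0.2054  0.04  ]
grip rear [ 0.3561 -0.1573  0.04  ]
stick base [ 0.4748 -0.2465  0.042 ]
head [ 0.4267 -0.2635  0.04  ]
head [ 0.446  -0.1717  0.04  ]
```

View pics/c2.png

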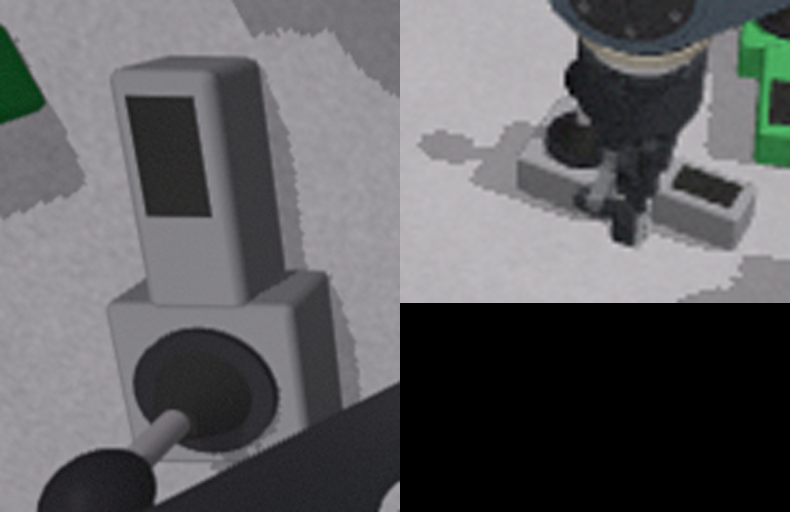

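Run:
```python
from h import *
i=np.load("w2.npy",allow_pickle=True).item()
P={n:onz(i,*q,z) for n,q,z in[("rl",(95,168),.04),("rr",(133,166.5),.04),("gl",(111,261),.04),("gr",(149,261),.04),("hl",(94,264),.04),("hr",(171,261.5),.04),("base",(132,297),.042),("ball",(88,340),.107)]}
for n in P:print(n,P[n].round(4))
b=P["base"][:2];r=(P["rl"]+P["rr"])[:2]/2;v=b-r;print("len",np.linalg.norm(v),"ang",np.degrees(np.arctan2(v[1],v[0])))
v/=np.linalg.norm(v);g=b-.075*v;print("grasp (10 ahead)",g)
o=get_obs();M=R.from_rotvec(o["eef_rot"]).as_matrix();print("tool slide cm",100*(M.T@(np.r_[g,.002]-o["eef_pos"])))
print("x dir",np.degrees(np.arctan2(M[1,0],M[0,0])),o["eef_pos"])
```

```text
rl [ 0.3395 -0.2069  0.04  ]
rr [ 0.3517 -0.1722  0.04  ]
gl [ 0.4299 -0.246   0.04  ]
gr [ 0.4447 -0.209   0.04  ]
hl [ 0.4263 -0.2645  0.04  ]
hr [ 0.4537 -0.1878  0.04  ]
base [ 0.4748 -0.2465  0.042 ]
ball [ 0.4743 -0.2471  0.107 ]
len 0.14122232452511058 ang -23.758654745378124
grasp (10 ahead) [ 0.40620591 -0.2162354 ]
tool slide cm [ -4.53703352 -19.35204996  15.5569646 ]
x dir 158.08723011259224 [ 0.43622199 -0.01972269  0.15753892]
```

Emit:
{"api": "drive_tool", "payload": {"slide": [[-1,-4,-1],[-2,-9,-1],[-3.5,-15,-1],[-4.5,-19.5,-1],[-4.5,-19.5,-1],[-4.5,-19.5,-1]], "yaw": [0,0,0,0,0.01,0.01], "hand": 100}}

```text
t: 5.92
eef_pos: [0.4046, -0.2176, 0.1671]
eef_rot: [-0.616, -3.08, -0.0]
ft_force: [-0.5, 0.1, 0.3]
finger_gap: 0.0853
gripper_force: 0.0
```

Run:
```python
from h import *
o=get_obs();i=camera_info("wrist");im=capture("wrist");cv2.imwrite("pics/w3.png",im)
M=R.from_rotvec(o["eef_rot"]).as_matrix();print(o["t"],o["eef_pos"],M.round(3),o["finger_gap"])
np.save("w3.npy",i,allow_pickle=True)
```

```text
5.925 [ 0.4045877  -0.21764493  0.16707105] [[-0.923  0.385 -0.   ]
 [ 0.385  0.923  0.   ]
 [ 0.     0.    -1.   ]] 0.08534778361819106
```

View pics/w3.png

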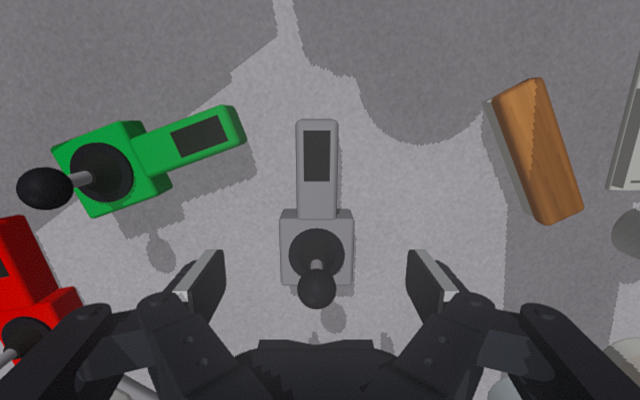

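Remote centred and parallel to the tool: rear end at row 120 (columns 296–338), stick base at (317,255). I'll check the offset along x, then descend.

Run:
```python
from h import *
i=np.load("w3.npy",allow_pickle=True).item();o=get_obs();M=R.from_rotvec(o["eef_rot"]).as_matrix()
for q,z in[((317,120),.04),((317,210),.04),((317,255),.042),((316.5,289),.107)]:print((M.T@(onz(i,*q,z)-o["eef_pos"])).round(4))
```

```text
[0.064  0.0011 0.1271]
[-0.0257  0.0011  0.1271]
[-0.0756  0.0011  0.1251]
[-0.0757  0.0004  0.0601]
```

Emit:
{"api": "drive_tool", "payload": {"slide": [[0,0,4],[0,0,8],[0,0,12],[0,0,14.5],[0,0,16],[0,0,16.5],[0,0,16.5]], "yaw": [0,0,0,0,0,0,0]}}

```text
t: 6.85
eef_pos: [0.4053, -0.2173, 0.0025]
eef_rot: [0.612, 3.081, -0.0]
ft_force: [0.0, 0.1, 0.1]
finger_gap: 0.0848
gripper_force: 0.0
```

Emit:
{"api": "drive_tool", "payload": {"slide": [[0,0,0],[0,0,0],[0,0,0],[0,0,0],[0,0,0]], "yaw": [0,0,0,0,0], "hand": 0}}

```text
t: 7.48
eef_pos: [0.4052, -0.2175, 0.0029]
eef_rot: [0.613, 3.08, -0.0]
ft_force: [-2.6, 2.5, 11.8]
finger_gap: 0.0397
gripper_force: 59.4
```

Emit:
{"api": "drive_tool", "payload": {"slide": [[0,0,-0.2],[0,0,-0.4],[0,0,-0.7],[0,0,-1],[0,0,-1],[0,0,-1]], "yaw": [0,0,0,0,0,0]}}

```text
t: 8.22
eef_pos: [0.4049, -0.2173, 0.012]
eef_rot: [-0.613, -3.081, -0.0]
ft_force: [0.2, 0.5, -6.1]
finger_gap: 0.0401
gripper_force: 61.1
```

The hold is good this time (about 6 N of weight, gap 40 mm). I'll lift gently and check.

Emit:
{"api": "drive_tool", "payload": {"slide": [[0,0,-0.3],[0,0,-0.8],[0,0,-1.5],[0,0,-2.3],[0,0,-3.2],[0,0,-4.2],[0,0,-5.2],[0,0,-6],[0,0,-6.5],[0,0,-6.5]], "yaw": [0,0,0,0,0,0,0,0,0,0]}}

```text
t: 9.48
eef_pos: [0.4051, -0.2174, 0.0773]
eef_rot: [0.613, 3.081, -0.0]
ft_force: [0.1, 0.1, -6.5]
finger_gap: 0.04
gripper_force: 61.3
```

Emit:
{"api": "drive_tool", "payload": {"slide": [[0,0.5,-1],[0.5,2,-2],[1.5,5,-3],[3,9,-3],[5,13,-3],[7,17,-3],[9,21,-3],[11,24,-3],[11.9,25.5,-3],[11.9,26,-3]], "yaw": [0,0,0,0,0,0,0,0,0,0]}}

```text
t: 10.72
eef_pos: [0.3941, 0.0698, 0.1076]
eef_rot: [0.61, 3.082, 0.0]
ft_force: [0.6, -1.1, -5.4]
finger_gap: 0.0397
gripper_force: 61.9
```

Run:
```python
from h import *
o=get_obs();i=camera_info("wrist");im=capture("wrist");cv2.imwrite("pics/w4.png",im)
M=R.from_rotvec(o["eef_rot"]).as_matrix();print(o["t"],o["eef_pos"],M.round(3),o["finger_gap"],o["ft_force"])
np.save("w4.npy",i,allow_pickle=True)
```

```text
10.725 [0.39405767 0.06978652 0.10755471] [[-0.925  0.381  0.   ]
 [ 0.381  0.925  0.   ]
 [-0.     0.    -1.   ]] 0.039728379433577016 [ 0.55569796 -1.06084996 -5.42727476]
```

View pics/w4.png

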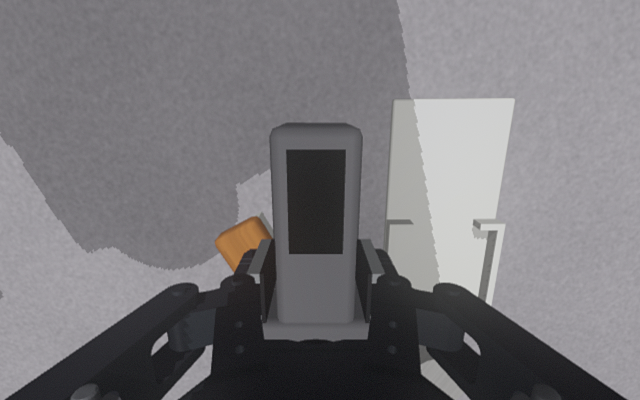

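Carried level. Dock plate rear corners (393,98) and (516,98); rear fence at rows about 220–228, with its left gap edge at column 413 and right at 475. Rear end of the remote's grip: (272–361, 128).

Run:
```python
from h import *
i=np.load("w4.npy",allow_pickle=True).item();o=get_obs();M=R.from_rotvec(o["eef_rot"]).as_matrix();t=np.array(o["eef_pos"])
x=lambda p:(M.T@(p-t)).round(4)
for n,q,z in[("drl",(393,98),.008),("drr",(516,98),.008),("fence r gap",(475,220),.022),("fence r out",(505,225),.022),("fence l gap",(413,220),.022),("fl",(387,220),.022),("remL",(271,128),.143),("remR",(361,128),.143)]:
    p=onz(i,*q,z);print(n,p.round(4),x(p))
print(o["t"])
```

```text
drl [0.3427 0.162  0.008 ] [0.0834 0.0656 0.0995]
drr [0.3823 0.2581 0.008 ] [0.0835 0.1695 0.0996]
fence r gap [0.4686 0.1938 0.022 ] [-0.0208  0.143   0.0857]
fence r out [0.4835 0.2175 0.022 ] [-0.0255  0.1706  0.0857]
fence l gap [0.4474 0.1424 0.022 ] [-0.0208  0.0875  0.0856]
fl [0.4386 0.1209 0.022 ] [-0.0209  0.0642  0.0856]
remL [0.3273 0.0765 0.143 ] [ 0.065  -0.0192 -0.0355]
remR [0.3422 0.1128 0.143 ] [ 0.065   0.02   -0.0355]
10.775
```

Emit:
{"api": "drive_tool", "payload": {"slide": [[0,1,0],[0,3,0],[-0.1,6,0],[-0.2,9,0],[-0.2,11,1],[-0.2,11.7,3],[-0.2,11.7,5],[-0.2,11.7,6.5],[-0.2,11.7,7],[-0.2,11.7,7]], "yaw": [0,0,0,0,0,0,0,0,0,0]}}

```text
t: 12.02
eef_pos: [0.4414, 0.1756, 0.0372]
eef_rot: [-0.614, -3.081, 0.0]
ft_force: [0.1, -0.0, -6.2]
finger_gap: 0.0398
gripper_force: 62.0
```

Emit:
{"api": "drive_tool", "payload": {"slide": [[0,0,0.3],[0,0,0.6],[0,0,0.9],[0,0,1.2],[0,0,1.5],[0,0,1.8],[0,0,1.8]], "yaw": [0,0,0,0,0,0,0]}}

```text
t: 12.9
eef_pos: [0.4411, 0.1757, 0.0189]
eef_rot: [-0.613, -3.081, 0.0]
ft_force: [-0.7, 0.9, -6.1]
finger_gap: 0.0399
gripper_force: 62.0
```

Already below the fence top with no contact force, so the head is inside the pocket. Lower the last 8 mm.

Emit:
{"api": "drive_tool", "payload": {"slide": [[0.1,0.1,0.2],[0.1,0.1,0.4],[0.1,0.1,0.6],[0.1,0.1,0.7],[0.1,0.1,0.8],[0.1,0.1,0.8]], "yaw": [0,0,0,0,0,0]}}

```text
t: 13.65
eef_pos: [0.4407, 0.177, 0.0111]
eef_rot: [0.613, 3.081, 0.0]
ft_force: [-0.4, -0.7, -4.7]
finger_gap: 0.0398
gripper_force: 62.1
```

Emit:
{"api": "drive_tool", "payload": {"slide": [[0,0,0.05],[0,0,0.1],[0,0,0.1]], "yaw": [0,0,0]}}

```text
t: 14.02
eef_pos: [0.4408, 0.1771, 0.0109]
eef_rot: [0.613, 3.081, 0.0]
ft_force: [-5.1, -1.3, 11.0]
finger_gap: 0.0396
gripper_force: 63.8
```

Emit:
{"api": "drive_tool", "payload": {"slide": [[0,0,0],[0,0,0],[0,0,0],[0,0,0],[0,0,0],[0,0,0]], "yaw": [0,0,0,0,0,0], "hand": 100}}

```text
t: 14.78
eef_pos: [0.4406, 0.1771, 0.0101]
eef_rot: [-0.613, -3.081, -0.0]
ft_force: [-0.1, -0.2, -0.0]
finger_gap: 0.0858
gripper_force: 0.0
```

Emit:
{"api": "drive_tool", "payload": {"slide": [[0,0,-2],[0,0,-6],[0,0,-10],[0,0,-14],[0,0,-15],[0,0,-15]], "yaw": [0,0,0,0,0,0]}}

```text
t: 15.52
eef_pos: [0.4407, 0.177, 0.16]
eef_rot: [0.613, 3.081, 0.0]
ft_force: [0.2, 0.0, -0.5]
finger_gap: 0.0854
gripper_force: 0.0
```

Run:
```python
from h import *
o=get_obs();i=camera_info("wrist");im=capture("wrist")
M=R.from_rotvec(o["eef_rot"]).as_matrix();print(o["t"],o["eef_pos"],M.round(3),o["finger_gap"],o["ft_force"])
np.save("w5.npy",i,allow_pickle=True)
s=capture("side");c=capture("scene")
cv2.imwrite("pics/w5.png",im)
w=cv2.resize(im[60:360,200:450],(500,600),interpolation=2)
sd=cv2.resize(s[250:350,255:375],(300,250),interpolation=2);sc=cv2.resize(c[160:260,375:475],(300,300),interpolation=2)
cv2.imwrite("pics/f5.png",np.hstack([w,np.vstack([sd,sc,np.zeros((50,300,3),np.uint8)])]))
```

```text
15.525 [0.4406706  0.17703691 0.160033  ] [[-0.924  0.383  0.001]
 [ 0.383  0.924  0.   ]
 [-0.     0.    -1.   ]] 0.08540897519525417 [ 0.19420462  0.01840144 -0.53268198]
```

View pics/f5.png

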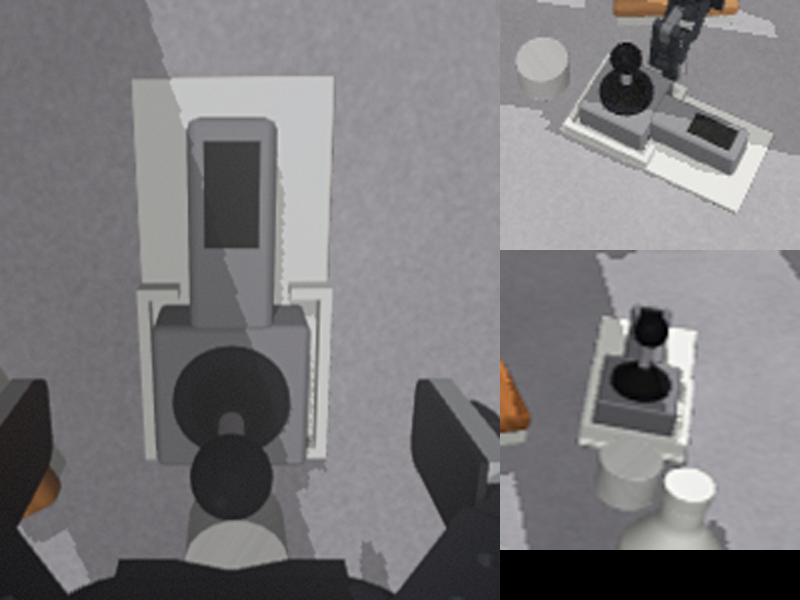

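The remote sits flat in the pocket with its head inside the fence all round, stick upright, tin and brush untouched. Ball at wrist pixel (315.5,298.5), boot at (316,261).

Run:
```python
from h import *
i=np.load("w5.npy",allow_pickle=True).item();o=get_obs();M=R.from_rotvec(o["eef_rot"]).as_matrix();t=np.array(o["eef_pos"])
for n,q,z in[("ball",(315.5,298.5),.115),("base",(316,261),.05),("rear",(315.5,119.5),.048),("plate rear",(316.5,99),.008),("fl",(272,204),.022),("fr",(365,204),.022)]:
    p=onz(i,*q,z);print(n,p.round(4),(M.T@(p-t)).round(4))
```

```text
ball [0.5101 0.1485 0.115 ] [-0.0757  0.0007  0.0437]
base [0.5102 0.1491 0.05  ] [-0.0756  0.0013  0.1087]
rear [0.381 0.202 0.048] [0.064  0.0008 0.1109]
plate rear [0.3636 0.2103 0.008 ] [0.0831 0.0019 0.151 ]
fl [0.444  0.1259 0.022 ] [-0.0234 -0.0453  0.1369]
fr [0.4817 0.2172 0.022 ] [-0.0234  0.0534  0.1367]
```

Emit:
{"api": "drive_tool", "payload": {"slide": [[0,0,0],[0,0.1,0],[0,0.1,0],[0,0.1,2],[0,0.1,4],[-1,0.1,6],[-2,0.1,6.2],[-3,0.1,6.2],[-4,0.1,6.2],[-4,0.1,6.2]], "yaw": [0,0,0,0,0,0,0,0,0,0], "hand": 0}}

```text
t: 16.92
eef_pos: [0.4788, 0.1624, 0.0986]
eef_rot: [0.614, 3.08, 0.001]
ft_force: [-1.1, -0.1, 0.8]
finger_gap: 0.0001
gripper_force: 0.0
```

Emit:
{"api": "drive_tool", "payload": {"slide": [[-0.4,0,0],[-0.8,0,0],[-1.2,0,0],[-1.6,0,0],[-2,0,0],[-2.4,0,0],[-2.8,0,0],[-3,0,0],[-3,0,0]], "yaw": [0,0,0,0,0,0,0,0,0]}}

```text
t: 18.05
eef_pos: [0.5061, 0.1511, 0.0983]
eef_rot: [0.613, 3.081, 0.0]
ft_force: [-0.1, 0.9, 5.0]
finger_gap: -0.0
gripper_force: 2.4
```

Run:
```python
from h import *
o=get_obs();M=R.from_rotvec(o["eef_rot"]).as_matrix()
print(o["t"],o["eef_pos"],M.T@o["ft_force"])
base=np.array([.5102,.1488,.05]);f=-M[:,0]
im=capture("wrist");i=camera_info("wrist");S=camera_info("side");s=capture("side")
C=camera_info("scene");c=capture("scene")
for th in (0,.2,.28,.34,.38,.42):
    p=base+.065*(np.sin(th)*f+np.array([0,0,np.cos(th)]))
    r=[]
    for ci,g,rad in((S,s,.017),(C,c,.017)):
        u=proj(ci,p);e=abs(proj(ci,p+[0,0,.017])[1]-u[1])*.9
        m=np.zeros(g.shape[:2],np.uint8);cv2.circle(m,tuple(int(round(a)) for a in u),int(round(e)),255,-1)
        r.append((u.round(1),round(cv2.mean(g.max(2),m)[0],1)))
    print(th,r)
cv2.imwrite("pics/s6.png",s);cv2.imwrite("pics/c6.png",c)
```

```text
18.05 [0.50607492 0.15111673 0.09830426] [ 0.47129868  0.81308906 -4.98073466]
0 [(array([306. , 273.5]), 61.3), (array([425.5, 187. ]), 21.8)]
0.2 [(array([301.7, 271.9]), 39.7), (array([425., 190.]), 16.8)]
0.28 [(array([300. , 271.4]), 49.8), (array([424.8, 191.3]), 17.1)]
0.34 [(array([298.8, 271.1]), 51.8), (array([424.6, 192.4]), 26.1)]
0.38 [(array([298. , 270.9]), 55.2), (array([424.5, 193.2]), 39.0)]
0.42 [(array([297.2, 270.8]), 62.9), (array([424.4, 193.9]), 50.2)]
```

Emit:
{"api": "drive_tool", "payload": {"slide": [[-0.2,0,0],[-0.4,0,0],[-0.6,0,0],[-0.6,0,0]], "yaw": [0,0,0,0]}}

```text
t: 18.7
eef_pos: [0.5113, 0.1488, 0.098]
eef_rot: [-0.613, -3.081, 0.0]
ft_force: [-1.0, -0.3, 3.4]
finger_gap: -0.0
gripper_force: 1.6
```

```bash
cat > tilt.py <<'E'
from h import *
o=get_obs();M=R.from_rotvec(o["eef_rot"]).as_matrix()
print(o["t"],o["eef_pos"],(M.T@o["ft_force"]).round(2))
base=np.array([.5102,.1488,.05]);f=-M[:,0];l=M[:,1]
ims={n:(camera_info(n),capture(n)) for n in("side","scene")}
best=[]
for th in np.arange(-.1,.46,.02):
  for sd in np.arange(-.3,.31,.05):
    p=base+.065*(np.sin(th)*f+np.sin(sd)*l+np.array([0,0,np.cos(th)*np.cos(sd)]))
    v=0
    for n,(ci,g) in ims.items():
        g=cv2.resize(g.max(2),None,fx=4,fy=4,interpolation=1)
        u=proj(ci,p);a=proj(ci,p+.017*np.cross([0,0,1.],f));rad=np.hypot(*(proj(ci,p+[0,0,.017])-u))*1.12
        c=tuple(int(round(4*k+1.5)) for k in u)
        m=np.zeros_like(g);cv2.circle(m,c,int(rad*4*.95),255,-1)
        v+=np.mean(g[m>0]>28)
    best.append((v,round(th,2),round(sd,2)))
best.sort();print(best[:8])
E
python3 tilt.py
```

```text
18.7 [0.51128987 0.14878431 0.09798545] [ 0.83 -0.66 -3.41]
[(np.float64(0.8706324975062079), np.float64(0.24), np.float64(-0.0)), (np.float64(0.8735263062814389), np.float64(0.22), np.float64(-0.0)), (np.float64(0.8917924222380059), np.float64(0.22), np.float64(-0.05)), (np.float64(0.8967115605360334), np.float64(0.24), np.float64(-0.05)), (np.float64(0.9073004994316735), np.float64(0.2), np.float64(-0.0)), (np.float64(0.9077762555079425), np.float64(0.2), np.float64(-0.05)), (np.float64(0.9293603212699995), np.float64(0.26), np.float64(-0.0)), (np.float64(0.9316740218107231), np.float64(0.18), np.float64(-0.0))]
```

Run:
```python
from h import *
S=camera_info("side");C=camera_info("scene")
c=capture("scene");s=capture("side");w=capture("wrist");cv2.imwrite("pics/s7.png",s)
for n,ci,g,b in(("scene",C,c,None),("side",S,s,None)):
    for nm,p in(("base",[.5102,.1488,.05]),("tcp",[.5113,.1488,.098]),("ball0",[.5102,.1488,.115]),("ball.35",[.5308,.1403,.111])):print(n,nm,proj(ci,np.array(p)).round(1))
def show(g,r0,r1,c0,c1):
    g=g.max(2)
    print("cols",c0)
    for r in range(r0,r1):print(r,"".join("%3d"%v for v in (g[r,c0:c1]//2)))
show(c,172,214,410,441)
show(s,258,296,284,318)
```

```text
scene base [422. 204.]
scene tcp [424.7 191.8]
scene ball0 [425.5 187. ]
scene ball.35 [424.6 192.6]
side base [306.1 286.5]
side tcp [305.6 277. ]
side ball0 [306.  273.5]
side ball.35 [298.6 271. ]
cols 410
172  55 76 88 86 84 84 84 83 82 81 82 84 57 17 11 12 13 12 11 10 12 13 13 12 13 13 12 11 12 12 11
173  54 75 86 84 84 84 83 83 86 85 85 86 84 52  9 12 12 11 10 11 12 13 13 11 10 10  9 10 12 10  8
174  54 57 75 84 83 84 83 83 84 83 82 84 87 57  8  9 28 37 23 17 17 11 11  9 30 54 52 25  5 29 68
175  55 55 74 85 83 84 83 84 85 84 83 84 77 44  8 34 57 43 27 55 43 10  8 62 82 83 82 80 81 81 85
176  55 53 56 74 84 85 84 82 83 83 84 87 68 30  8 37 60 40 32 59 46 14 17 67 86 85 85 85 85 84 84
177  54 54 53 72 84 84 83 83 84 86 81 84 63 19  8 46 57 30 44 57 33  9 46 78 86 85 84 83 84 85 83
178  55 55 53 73 86 84 83 83 85 71 52 58 46 17 16 50 57 32 48 57 31  7 48 78 84 82 82 84 83 83 83
179  57 56 55 56 75 84 85 85 77 54 42 34 19 12 17 50 45 19 49 52 24  8 64 85 84 83 84 84 83 83 83
180  56 56 56 54 74 87 86 85 64 38 43 29  9 10 35 59 43 34 57 46 18 16 66 85 83 83 83 83 83 83 82
181  54 5
[... 6599 characters left out ...]
7 13 17 19 15 15 16 17 17 16 15 18 15 15 18 16 18 21 48 61
290  71 74 99 71 61 60 61 61 61 60 61 36 15 19 19 15 15 15 13 18 13 17 16 16 15 17 18 16 17 16 14 30 60 59
291  73 88 79 57 61 61 61 61 61 62 61 59 13 18 18 17 16 16 13 16 17 17 16 19 17 17 18 19 17 20 20 49 61 60
292  72 93 70 60 61 62 61 61 61 61 60 60 49 17 17 19 17 19 16 14 17 16 18 16 14 17 13 17 17 15 37 59 59 57
293  88 93 69 52 57 60 60 60 61 61 62 61 58 48 16 17 18 17 16 15 18 15 17 17 17 19 14 15 17 38 60 60 59 54
294  94 93 60 47 47 53 66 72 75 77 60 61 60 61 49 25 16 19 17 18 15 17 17 16 16 16 17 18 39 59 59 59 56 54
295  93 78 57 48 48 47 47 51 64 70 75 78 81 80 79 78 63 25 15 19 21 15 14 15 15 26 40 60 60 60 59 59 54 61
```

Measured from the pixels: ball at side (299.4,271.4) and scene (424.5,190.3), so the tilt is about 0.27 with no sideways lean. I'll push a little further.

Emit:
{"api": "drive_tool", "payload": {"slide": [[-0.2,0,0],[-0.4,0,0],[-0.5,0,0],[-0.5,0,0]], "yaw": [0,0,0,0]}}

```text
t: 19.45
eef_pos: [0.5158, 0.1469, 0.0979]
eef_rot: [-0.613, -3.081, 0.0]
ft_force: [-0.6, 0.5, 0.2]
finger_gap: -0.0004
gripper_force: 0.4
```

```bash
cat > edges.py <<'E'
from h import *
o=get_obs();M=R.from_rotvec(o["eef_rot"]).as_matrix();print(o["t"],o["eef_pos"],(M.T@o["ft_force"]).round(2))
s=capture("side").max(2)//2;c=capture("scene").max(2)//2
for r in range(264,286):print(r,"".join("%3d"%v for v in s[r,286:312]))
print()
for r in range(176,202):print(r,"".join("%3d"%v for v in c[r,414:434]))
E
python3 edges.py
```

```text
19.45 [0.51579181 0.14690763 0.09794342] [ 0.75  0.21 -0.19]
264  68 39 26 27 28 48 48 48 39 31 43 38 24 22 22 22 18 17 15 18 19 38 66 71 71 71
265  59 32 34 34 53 61 59 58 33 29 45 49 49 23 22 19 16 17 14 19 24 37 65 72 72 71
266  49 27 30 38 62 63 64 64 33 29 26 21 34 18 13 17 15 17 19 37 42 36 68 71 69 69
267  46 25 29 43 53 59 61 41 36 35 27 25 16 16 17 14 14 19 44 62 40 39 68 71 70 70
268  70 71 44 37 43 49 51 32 33 34 27 22 16 14 15 15 24 18 45 63 39 38 66 68 70 69
269  71 70 72 73 61 47 39 27 27 30 31 25 16 17 12 15 17 20 48 63 42 34 62 69 70 71
270  71 71 71 70 71 70 50 18 24 21 17 25 13 14 14 19 21 21 46 61 43 55 69 70 68 70
271  70 70 71 71 70 69 42 14 16 19 17 22 23 17 24 26 21 22 43 62 57 69 71 70 70 71
272  71 70 70 72 71 70 42 15 12 14 17 15 20 17 14 12 15 21 53 63 65 70 71 70 70 70
273  70 72 70 69 71 71 69 13 13 17 14 17 14 16 14 12 14 15 38 55 62 68 70 70 70 70
274  73 73 71 70 70 71 69 42 13 16 14 14 15 15 13 14 13 19 50 62 60 54 61 68 69 70
275  71 70 70 71 71 71 71 70 27 13 14 15 14 15 14 11 16 31 60 58 60 60 61 59 62 70
276  71 69 69 69 70 70 71 70 70 58 13 12 13
[... 1777 characters left out ...]
39 26  8  6  7 11 13 13 13 11  9  6  0 77119121120
192  88 89 66 41 27  7  6  8  9  9 11 10  9  8  7  0 77119122120
193  88 90 63 37 32 13  5  6  8  9  8  9  8  8  5  6 68117122120
194  90 83 54 39 45 27  3  6  7  8  8  7  7  6  3 27 71116122120
195  56 58 44 39 48 34 11  4  6  6  7  7  5  4 19 41 74116122120
196  44 45 45 49 53 48 36 19  6  4  4  4  2 13 47 60 76116122121
197  46 37 28 26 19 17 15 32 36 25 20 19 39 43 53 66 81117123122
198  22 12 10  8  5  4 12 35 46 46 38 22 24 40 51 67 75 83109116
199   8  6  6  5  4  5 20 39 47 48 40 21  8 12 29 62 73 71 76 77
200   7  6  6  6  7  6 18 39 50 48 33 12  5  4  8 33 63 73 71 69
201   7  6  7  6  7  7  9 18 28 30 20  8  6  6  5  9 33 63 72 70
```

Emit:
{"api": "drive_tool", "payload": {"slide": [[-0.2,0,0],[-0.2,0,0],[-0.2,0,0]], "yaw": [0,0,0]}}

```text
t: 19.92
eef_pos: [0.5177, 0.1462, 0.0981]
eef_rot: [0.613, 3.081, 0.0]
ft_force: [-0.0, 0.1, 0.9]
finger_gap: -0.0001
gripper_force: 0.6
```

Emit:
{"api": "drive_tool", "payload": {"slide": [[-0.1,0,0],[-0.2,0,0],[-0.2,0,0]], "yaw": [0,0,0]}}

```text
t: 20.3
eef_pos: [0.5196, 0.1454, 0.0981]
eef_rot: [0.613, 3.081, 0.0]
ft_force: [-0.3, -0.1, 1.4]
finger_gap: 0.0002
gripper_force: 0.5
```

```bash
python3 edges.py | sed -n '1p;7,22p;32,50p'
python3 - <<'E'
from h import *
f=[]
for k in range(4):
    o=get_obs();M=R.from_rotvec(o["eef_rot"]).as_matrix();f.append(M.T@o["ft_force"]);capture("wrist")
print(np.mean(f,0),np.array(f)[:,0])
E
```

```text
20.3 [0.51962333 0.14539542 0.09808113] [ 0.26 -0.17 -1.37]
269  70 70 72 72 61 37 23 25 19 25 16 17 12 13 16 16 21 54 56 38 67 70 69 69 70 70
270  71 72 72 71 71 70 15 22 26 24 22 16 18 18 22 19 21 54 57 49 70 70 70 69 70 70
271  70 71 72 70 70 70 14 12 16 14 17 19 21 22 19 18 22 52 57 62 71 70 71 71 69 71
272  70 69 71 72 71 69  8 13 12 14 13 19 19 15 14 13 21 52 56 68 68 70 71 71 70 70
273  72 72 71 71 70 69 42 12 16 15 17 12 14 13 14 15 12 19 47 54 62 69 70 70 70 70
274  71 72 70 69 71 70 68 12 15 14 10 18 12 12 13 13 14 41 61 63 58 54 62 69 69 69
275  70 70 70 71 70 72 70 40 14 12 16 13 11 16 13 15 35 61 60 60 60 60 61 59 63 71
276  72 70 70 70 72 70 69 69 56 35 12 12 10 15 20 42 58 50 50 50 52 51 60 59 59 57
277  71 71 70 70 71 70 70 72 88 83 47 47 36 51 65 66 62 50 17 17 15 17 17 29 50 60
278  70 70 70 70 72 71 71 80 93 64 63 62 60 49 64 66 66 57 24 18 14 13 16 18 18 31
279  70 70 69 71 70 73 75 94 71 59 60 60 26 24 63 67 66 61 42  9 15 17 17 14 18 18
280  72 70 70 71 72 72 86 76 57 60 60 27 17 21 40 65 66 64 57 22 13 15 15 16 14 16
281  71 71 72 71 73 79 94 65 60 60 29 17 16 
[... 906 characters left out ...]
2 12 12 10  8  7  0 81120121120
193  88 90 63 38 29  7  6  7  9  9 10  9  9  8  7  0 68117122120
194  90 82 54 40 33 11  5  8  7  8  9  8  8  7  6 10 67116122120
195  56 58 43 39 47 29  7  6  7  7  7  8  7  5  3 22 70116122120
196  44 45 45 50 53 41 21  7  4  5  6  6  5  1 30 52 77116122121
197  46 37 28 26 20 14 11 16 15  6  4  3 16 31 51 66 81117123122
198  22 12 10  9  5  4  9 32 44 44 36 21 20 39 52 67 75 84109115
199   8  6  6  5  5  6 20 39 47 47 39 21  8 12 29 62 74 71 75 76
200   7  6  5  7  7  6 18 39 48 46 32 12  6  5  8 33 63 73 71 69
201   7  7  7  6  7  6  9 18 34 34 19  8  6  6  6  9 33 63 72 71
[ 0.53241031  0.05890968 -0.89294523] [0.28217199 0.3884347  0.83357051 0.62546406]
```

Tilt is now about 0.36–0.40 with no lean. Nudge slightly further and hold.

Emit:
{"api": "drive_tool", "payload": {"slide": [[-0.1,0,0],[-0.1,0,0],[-0.1,0,0],[-0.1,0,0],[-0.1,0,0],[-0.1,0,0],[-0.1,0,0],[-0.1,0,0],[-0.1,0,0],[-0.1,0,0]], "yaw": [0,0,0,0,0,0,0,0,0,0]}}

```text
t: 21.85
eef_pos: [0.5205, 0.1451, 0.0981]
eef_rot: [-0.613, -3.081, -0.0]
ft_force: [-0.6, -0.3, 0.8]
finger_gap: -0.0001
gripper_force: 0.6
```

Emit:
{"api": "drive_tool", "payload": {"slide": [[0,0,0],[0,0,0],[0,0,0],[0,0,0],[0,0,0],[0,0,0]], "yaw": [0,0,0,0,0,0]}}

```text
t: 22.6
eef_pos: [0.5205, 0.1451, 0.0981]
eef_rot: [-0.613, -3.081, 0.0]
ft_force: [-0.5, -0.2, 1.1]
finger_gap: -0.0001
gripper_force: 0.6
```

```bash
python3 edges.py | sed -n '1p;7,16p;34,46p'
```

```text
22.6 [0.52046219 0.14506771 0.09808   ] [ 0.37 -0.41 -1.13]
269  71 72 71 73 62 34 21 28 24 23 11 14 15 13 18 17 35 63 52 50 70 70 68 70 70 71
270  70 71 72 73 70 56 13 20 20 18 18 17 18 25 19 17 32 63 54 66 71 70 69 70 70 70
271  71 71 72 71 68 55 12 15 14 16 15 19 18 19 17 15 34 62 61 70 70 70 71 70 70 71
272  70 69 71 71 71 69 12 14 14 13 17 16 19 16 16 18 29 41 60 69 69 70 71 71 70 70
273  71 71 70 70 71 71 41 13 11 16 17 17 17 16 14 14 15 29 58 53 61 68 69 70 71 70
274  71 71 70 69 71 69 55 13 12 15 15 12 14 16 14 13 18 49 60 63 59 55 62 68 69 70
275  70 70 70 70 71 72 70 40 14 15 14 11 12 15 12 15 36 60 62 60 60 61 60 58 63 69
276  71 71 69 69 72 70 70 69 57 34 13 11 17 15 13 40 57 49 49 50 50 51 59 58 61 55
277  71 70 69 70 71 69 69 72 88 82 47 48 37 51 67 66 60 32 18 17 13 14 16 31 51 59
278  71 71 71 72 71 70 70 81 93 64 62 62 59 50 65 67 64 56 24 16 16 15 16 14 17 30
185  87 86 93 90 60 42 31 10  6 28 56 44 26 52 44 19 23 59 81 82
186  87 87 88 73 46 43 29  7  6 22 52 42 38 62 58 60 56105123121
187  87 87 89 62 36 40 23  5  5  8 17 14 14 25 46 65 66111123121
188  87 87 90 63 38 35 16  5  7  8  7  7  6  7 28 58 63110122120
189  87 88 81 54 35 23  6  6  7  8  8  9  9  8  9 27 65115122120
190  87 89 72 46 27 10  5  8  9 10 10 10 10  9  5 10 81119122120
191  87 89 66 38 27  9  6  8 11 13 12 10  9  9  6  2 82120121120
192  87 90 67 41 25  3  6  8  9 12 13 12 11  9  7  0 82119121120
193  88 90 63 38 28  7  6  8  9  9 10 10  9  8  6  0 68117122120
194  90 83 54 40 33 12  5  8  8  8  8  9  9  8  6 10 67117122120
195  56 58 44 40 47 28  3  6  7  7  7  7  7  6  2 23 71116122120
196  44 46 45 50 54 40 17  6  5  6  6  6  4  4 17 46 77116122121
197  46 37 28 26 21 15 10  9  5  3  3  4 16 32 49 65 81117123122
```

Both views agree on about 0.38 rad, held steady for over 2 s. Back off so the stick follows the fingers upright, then rise.

Emit:
{"api": "drive_tool", "payload": {"slide": [[0.5,0,0],[1,0,0],[1.6,0,0],[2.2,0,0],[2.8,0,0],[3.5,0,0],[4.5,0,0],[6,0,0],[8,0,-1],[8,0,-5]], "yaw": [0,0,0,0,0,0,0,0,0,0]}}

```text
t: 23.95
eef_pos: [0.4435, 0.1759, 0.1469]
eef_rot: [-0.611, -3.077, 0.004]
ft_force: [-0.1, 0.9, 1.0]
finger_gap: 0.0001
gripper_force: 0.0
```

Emit:
{"api": "drive_tool", "payload": {"slide": [[0,0,-2],[0,0,-4],[0,0,-4],[0,0,-4]], "yaw": [0,0,0,0], "hand": 50}}

```text
t: 24.45
eef_pos: [0.4458, 0.1757, 0.1872]
eef_rot: [-0.613, -3.08, 0.001]
ft_force: [0.1, 0.1, -0.0]
finger_gap: 0.0428
gripper_force: 0.0
```

```bash
sed -i 's/<.*28)/>28)/' tilt.py; python3 tilt.py
python3 - <<'E'
from h import *
# remote/dock check: wrist frame registration against docked reference w5
i5=np.load("w5.npy",allow_pickle=True).item();a=cv2.imread("pics/w5.png",0);b=cv2.cvtColor(capture("wrist"),cv2.COLOR_BGR2GRAY);i=camera_info("wrist")
for nm,p in(("grip top",[.405,.192,.048]),("head",[.5102,.1488,.048]),("ball",[.5102,.1488,.115])):
    u=proj(i5,np.array(p)).round().astype(int);t=a[u[1]-28:u[1]+28,u[0]-28:u[0]+28]
    v=proj(i,np.array(p))
    r=cv2.matchTemplate(b,t,cv2.TM_CCOEFF_NORMED);_,m,_,l=cv2.minMaxLoc(r);print(nm,"pred",v.round(1),"found",(l[0]+28+0,l[1]+28),u-proj(i5,np.array(p)),round(m,3))
E
```

```text
24.45 [0.44583144 0.17567862 0.18716659] [-0.09  0.16  0.05]
[(np.float64(0.7430053197159378), np.float64(-0.1), np.float64(-0.0)), (np.float64(0.7490813082843271), np.float64(-0.08), np.float64(-0.0)), (np.float64(0.7611603511169608), np.float64(-0.06), np.float64(-0.0)), (np.float64(0.7668054662577857), np.float64(-0.08), np.float64(-0.05)), (np.float64(0.7691191667985094), np.float64(-0.1), np.float64(-0.05)), (np.float64(0.7805833173438897), np.float64(-0.06), np.float64(-0.05)), (np.float64(0.7852455024780832), np.float64(-0.04), np.float64(-0.0)), (np.float64(0.7872741981995326), np.float64(-0.04), np.float64(-0.05))]
grip top pred [314.9 140.2] found (314, 142) [-0.43741834  0.35347922] 0.902
head pred [315.2 244.4] found (315, 246) [ 0.22610824 -0.20333933] 0.85
ball pred [315.1 275.5] found (316, 280) [ 0.13122602 -0.49891722] 0.853
```

The remote hasn't moved, the stick is back upright within measurement error, and no contact force remains. Handing in.

```bash
python3 -c "
from bench import *
print(close_job())"
```

```text
the job is handed in; nothing more can be done
None
```

The job is handed in, result not reported: the remote is flat in its dock and let go, and the stick was held at about 0.38 rad forward for over 2 s and sprang back to about upright. My first grasp slipped and shifted the remote on the counter; I can't rule out that this counted as a drop.

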